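# Put the leather-cutting dies back on their storage boards

### The job

Put each of the four steel cutting dies upright on the plywood board whose black silhouette has its shape and size, centred on the silhouette and turned to match it. Set the dies down rather than dropping them, and leave the jar and the thread spool standing where they are.

Things in the scene. Friction and masses are not known exactly. Their poses are not given: they have to be found in the camera images.
- large_round_die: loose steel cutting die, seen from above circular, 78 mm across. Dark closed body 32 mm high with upright sides and a flat top; in the middle of the top a bright striking bar to grip it by: 40 mm long (along die x), 16 mm wide (along y), reaching from 32 to 62 mm above the underside. 0.17 to 0.45 kg. Origin: centre of underside, z up.
- small_round_die: loose steel cutting die, seen from above circular, 48 mm across. Dark closed body 32 mm high with upright sides and a flat top; in the middle of the top a bright striking bar to grip it by: 40 mm long (along die x), 16 mm wide (along y), reaching from 32 to 62 mm above the underside. 0.17 to 0.45 kg. Origin: centre of underside, z up.
- square_die: loose steel cutting die, seen from above square, 60 mm by 60 mm, sides along its x and y. Dark closed body 32 mm high with upright sides and a flat top; in the middle of the top a bright striking bar to grip it by: 40 mm long (along die x), 16 mm wide (along y), reaching from 32 to 62 mm above the underside. 0.17 to 0.45 kg. Origin: centre of underside, z up.
- oblong_die: loose steel cutting die, seen from above a straight slot shape with half-round ends, 80 mm long (along its x) by 36 mm wide. Dark closed body 32 mm high with upright sides and a flat top; in the middle of the top a bright striking bar to grip it by: 40 mm long (along die x), 16 mm wide (along y), reaching from 32 to 62 mm above the underside. 0.17 to 0.45 kg. Origin: centre of underside, z up.
- large_round_board: fixed plywood storage board, 92 mm square and 10 mm thick, flat top, with a black silhouette painted at its centre: a filled circle 80 mm across. Origin: centre of the underside; the silhouette lies 10 mm above it.
- small_round_board: fixed plywood storage board, 92 mm square and 10 mm thick, flat top, with a black silhouette painted at its centre: a filled circle 50 mm across. Origin: centre of the underside; the silhouette lies 10 mm above it.
- square_board: fixed plywood storage board, 92 mm square and 10 mm thick, flat top, with a black silhouette painted at its centre: a filled square 62 mm by 62 mm, sides along the board's x and y. Origin: centre of the underside; the silhouette lies 10 mm above it.
- oblong_board: fixed plywood storage board, 92 mm square and 10 mm thick, flat top, with a black silhouette painted at its centre: a filled slot shape with round ends, 82 mm long (along the board's x) by 38 mm wide. Origin: centre of the underside; the silhouette lies 10 mm above it.
- jar: bystander: amber jar with a steel cap, 54 mm across, 70 mm high, loose, standing among the dies and boards. Origin: centre of the underside.
- spool: bystander: dark wooden thread spool, 28 mm across, 45 mm high, loose, standing upright between the near and the far row of dies and boards. Origin: centre of the underside.
Not all that is in view belongs to the job. Leave any pink or purple look-alike of the oblong_die alone.

How it is judged:
At the end, for the whole second after the job is handed in: Each die stands upright, at rest, flat on the board with its own silhouette, its centre within 12 mm of the board's centre; the square and the oblong die are turned to within 0.2 rad of their silhouettes (any of the equivalent ways round) (horizontal distance between large_round_die and large_round_board below 0.012 m and z of large_round_die in the frame of large_round_board between 0.006 and 0.014 m and angle between each of large_round_die, small_round_die, square_die, oblong_die's own z axis and vertical below 0.1 rad and linear speed of each of large_round_die, small_round_die, square_die, oblong_die below 0.02 m/s and angular speed of each of large_round_die, small_round_die, square_die, oblong_die below 0.1 rad/s and horizontal distance between small_round_die and small_round_board below 0.012 m and z of small_round_die in the frame of small_round_board between 0.006 and 0.014 m and horizontal distance between square_die and square_board below 0.012 m and z of square_die in the frame of square_board between 0.006 and 0.014 m and (angle between the x axis of square_die and the x axis of square_board, either way round below 0.2 rad or angle between the x axis of square_die and the y axis of square_board, either way round below 0.2 rad) and horizontal distance between oblong_die and oblong_board below 0.012 m and z of oblong_die in the frame of oblong_board between 0.006 and 0.014 m and angle between the x axis of oblong_die and the x axis of oblong_board, either way round below 0.2 rad); the robot touches nothing.
It fails at once if a die is dropped or thrown (falls freely at more than 0.6 m/s) ((contact force between large_round_die and anything else below 0.02 N and linear speed of large_round_die above 0.6 m/s) or (contact force between small_round_die and anything else below 0.02 N and linear speed of small_round_die above 0.6 m/s) or (contact force between square_die and anything else below 0.02 N and linear speed of square_die above 0.6 m/s) or (contact force between oblong_die and anything else below 0.02 N and linear speed of oblong_die above 0.6 m/s)).
It fails at once if the jar is knocked over or pushed more than 20 mm (distance of jar from where it was at the start of the episode above 0.02 m or angle between jar's own z axis and vertical above 0.35 rad).
It fails at once if the spool is knocked over or pushed more than 20 mm (distance of spool from where it was at the start of the episode above 0.02 m or angle between spool's own z axis and vertical above 0.35 rad).
It also fails if it takes over 99 s, if anything falls off the work surface, if the arm or the gripper's body presses on something with over 40 N, if the wrist force passes 120 N, or if a joint passes its speed limit or range.

### The arm

A 7-joint arm with a two-finger parallel gripper is mounted at the origin on the work surface. World frame = base frame: x ahead of the robot, y to its left, z up, the work surface at z = 0. Lengths are in m, angles in rad, forces in N, time in s.
With the tool pointing down it reaches from about 0.425 to 0.925 m from the base axis. Payload 6.8 kg.
Tool frame: the origin (TCP) lies at the very end of the fingers, on their centre line; the grasp point (between the pads) lies 19 mm behind it (r.grip_depth is the distance from the TCP to the grasp point, in m); z points along the fingers, y is the direction in which the jaws open and shut (so a half turn about z gives the same grasp; the last joint's range is limited). The gripper opens to 85 mm and grips with 20 to 120 N. Pads are 22 mm wide; open, the fingers measure 114 mm over their backs; the gripper's body (76 mm by 85 mm) begins 54 mm behind the grasp point. The pads swing forward as they close: fully open they stand 13 mm farther back than shut.
Start: joints at [-1.33, 0.477, 0.022, 1.555, -0.011, 1.109, -0.083], TCP at [0.231, 0.634, 0.231] pointing down, gripper open.
Joint ranges: [-2.96, 2.96], [-0.34, 2.1], [-1.41, 1.46], [0.24, 2.44], [-1.37, 4.51], [0.17, 1.92], [-2.96, 2.96]. Speed limits (rad/s): [2.39, 2.39, 3.14, 3.14, 3.14, 3.14, 3.14].

### API

Orientations are given as a rotation vector (axis times angle).
In Python, from bench import status, eyes, workorder, spotter, r gives the robot as it stands.
- The arm moves only by the tool drive_tool, never from a script. Its argument "commands" is a list of rows, each an object of numbers: "rx", "ry", "rz": the turn, a rotation vector about the world's x, y, z normalised to -1 to 1, where 1 is 8 degrees; "tx", "ty", "tz": the shift along the world's x, y, z normalised to -1 to 1, where 1 is 20 mm; "grip": the closure, from -1 (fully open) to 1 (shut). A call has 1 to 10 rows; each row shifts and turns the commanded pose from where the row before left it; what a row does not reach is not made up. A row lasts 1/8 s, in which the tool goes at most 62.5 mm and 10.7 degrees, less where a joint would pass 70% of its speed; a pose out of reach is approached as far as the arm can. A call with a number of a shift or a turn outside -1 to 1 is refused whole. A call with a gripper value outside its range is refused whole. The fingers move at their own pace and stop on an object; "grip_force" is the grip in N (left out, the last holds). Time passes only in rows, so rows that do not move let the fingers close. It gives the time, the measured TCP pose, the force and the opening at its end, in the units of the state.
- status.get_obs(): the state, without advancing time (a new reading comes with each control period).
- eyes.grab_frame(name): name is "side" or "top"; returns a dict with "frame" (420x560x3 uint8, blue, green, red), "range_z" (420x560 float32, m along the optical axis (not along the pixel's ray), 0 where there is no reading), "fx", "fy", "cx", "cy" (pixels), "T" (4x4, takes a point from camera to world coordinates). Camera axes: x right, y down, z forward; pixel columns grow to the right and rows downward; lengths in m; the calibration is good to about 2 mm. A picture is of the moment at which its call begins.
- workorder.hand_in(): hands the job in, once; it reports no verdict.
Trained networks look in the newest picture that a camera, given by its name, has taken for a name from the list of things; names that differ only in an ending like _2 or _b are one class to them, and where a whole thing is asked for, a point or a joint stands for the part that bears it (a point fixed in the world has none). Each returns a list of dicts, best first, with "confidence" (0 to 1); they miss things now and then, are a little off and sometimes report something else, mostly with a low value. They report only what shows in the picture. A call takes as long as a camera call. They do not tell look-alikes from the thing itself.
- spotter.boxes_of(camera, target): "position" ([column, row] as shares, 0 to 1, of the picture: columns of its width, rows of its height, amid what is visible of it).
- spotter.masks_of(camera, target): "mask" (420x560 bool, what is visible of it) and "position" ([column, row] as shares, 0 to 1, of the picture: columns of its width, rows of its height, amid what is visible of it).
The state is a dict: "clock": time; "joints": joint angles; "qvel": joint speeds; "tau": joint torques, N m; "tcp_pos": TCP position; "orientation": TCP orientation; "contact_force": force on the tool from outside, world axes, zero at the start; "moment": the same for the moment, N m; "grip_width": finger opening in m.
Only numpy, scipy, OpenCV 4.12 (cv2) and the standard library are available. Lean on these libraries where they do the work, as an engineer would, in place of code of your own. Each camera call takes 0.05 s, during which the arm holds its last target.

## Working session

There is one attempt and no reset: what is moved stays moved. The work goes in short steps, Python scripts to look and compute and a tool call to move; the robot and the scene stay as the last step left them, time stands still between calls to the robot, and variables do not carry over. Pictures are saved under pics/ and viewed, and the job is handed in when it is done.

Besides the shell and the picture viewer there is one more tool, called after "Request:" by a JSON object that holds its "method" and its "body", one argument or row to a line. drive_tool: Moves the arm, as the interface text tells. Scaled input: -1 to 1 covers 20 mm each way for a shift and 8 degrees each way for a turn. Its arguments: {"type":"object","properties":{"commands":{"type":"array","items":{"type":"object","properties":{"rx":{"type":"number"},"ry":{"type":"number"},"rz":{"type":"number"},"tx":{"type":"number"},"ty":{"type":"number"},"tz":{"type":"number"},"grip":{"type":"number"}}}},"grip_force":{"type":"number"}},"required":["commands"]}

```bash
ls; mkdir -p pics; python3 - <<'E'
from bench import status, eyes, workorder, spotter, r
import cv2,numpy as np
print(status.get_obs())
for n in ("top","side"):
    f=eyes.grab_frame(n); cv2.imwrite(f"pics/{n}0.png",f["frame"]); np.savez(f"pics/{n}0.npz",**f)
    print(n,f["fx"],f["cx"],f["cy"],f["T"])
E
```

```text
pics
{'clock': 0.0, 'joints': array([-1.33013151,  0.47783397,  0.02234814,  1.55645797, -0.0114771 ,
        1.10931785, -0.08307636]), 'qvel': array([ 4.83857722e-04,  5.42034439e-04, -4.62904201e-05, -2.66179854e-04,
        8.19595619e-05,  5.30037538e-04,  8.39073514e-04]), 'tau': array([-1.85163117e-03, -5.96444213e+01,  1.60719831e+00, -2.81203634e+01,
        1.24243877e-02,  9.26003850e-03, -8.70439806e-06]), 'tcp_pos': array([0.23049273, 0.63378541, 0.23030044]), 'orientation': array([-5.44963550e-01, -3.09379827e+00,  2.95572539e-03]), 'contact_force': array([-0.41217655, -0.06813272,  0.22191296]), 'moment': array([-0.00480681, -0.00519214,  0.02245634]), 'grip_width': 0.08499168543928068}
top 387.59691626066393 292.52090512239914 212.82708438464755 [[ 0.00763343 -0.98817513  0.15313932  0.35943149]
 [-0.99935596 -0.01290855 -0.03348192  0.02332824]
 [ 0.03506281 -0.15278511 -0.98763724  0.97110481]
 [ 0.          0.          0.          1.        ]]
side 502.55402729251944 275.1881521726609 215.89783372419328 [[-0.99718693 -0.05595333  0.0498743   0.4569155 ]
 [-0.07475032  0.69324976 -0.71681041  0.8650503 ]
 [ 0.00553258 -0.71852209 -0.69548213  0.84357039]
 [ 0.          0.          0.          1.        ]]
```

View pics/top0.png

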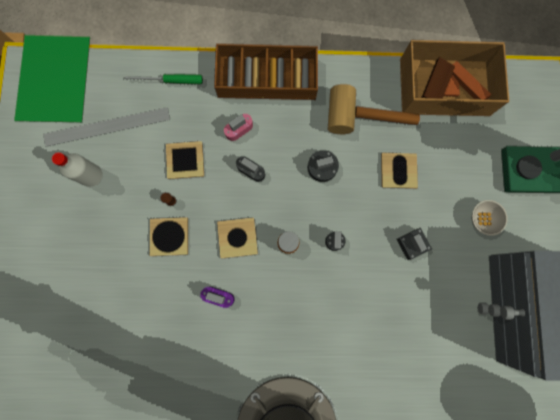

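View pics/side0.png

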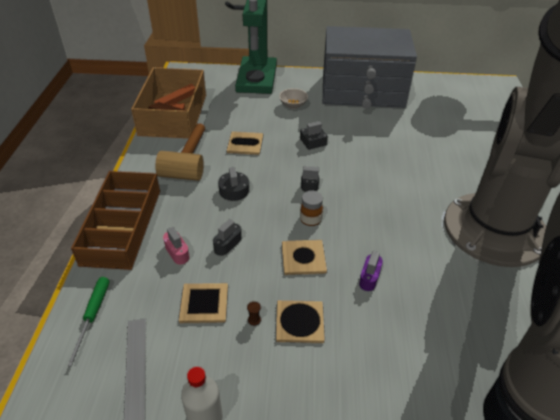

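```bash
cat > h.py <<'E'
import numpy as np,cv2
def world(f):
    d=f["range_z"];h,w=d.shape
    u,v=np.meshgrid(np.arange(w),np.arange(h))
    P=np.stack([(u-f["cx"])/f["fx"]*d,(v-f["cy"])/f["fy"]*d,d],-1)
    T=f["T"];return P@T[:3,:3].T+T[:3,3]
def onplane(f,uv,z):
    uv=np.atleast_2d(uv).astype(float)
    r=np.c_[(uv[:,0]-f["cx"])/f["fx"],(uv[:,1]-f["cy"])/f["fy"],np.ones(len(uv))]@f["T"][:3,:3].T
    o=f["T"][:3,3];s=(z-o[2])/r[:,2];return o+r*s[:,None]
def rect(xy):
    (c,s,a)=cv2.minAreaRect((xy*1000).astype(np.float32))
    if s[0]<s[1]: s=s[::-1];a+=90
    return np.round(c,1),np.round(s,1),round(((a+90)%180)-90,1)
E
python3 - <<'E'
from h import *
f=dict(np.load("pics/top0.npz"));W=world(f)
im=f["frame"];g=im.max(2)
W2=W
dies=dict(oblong=(251,167),large=(323,165),small=(335,240),square=(414,243))
for n,(u,v) in dies.items():
    sl=(slice(v-26,v+26),slice(u-26,u+26));p=W[sl].reshape(-1,3)
    b=p[(p[:,2]>.050)&(p[:,2]<.075)]; q=p[(p[:,2]>.02)&(p[:,2]<.075)]
    print(n,"bar",rect(b[:,:2]),"z",np.median(b[:,2]).round(4),"body",rect(q[:,:2]),cv2.minEnclosingCircle((q[:,:2]*1000).astype(np.float32)))
boards=dict(square=(185,159),large=(168,236),small=(237,238),oblong=(399,170))
for n,(u,v) in boards.items():
    m=np.zeros(g.shape,np.uint8); m[v-24:v+24,u-24:u+24]=1
    k=((g<60)&(m>0)).astype(np.uint8)
    nl,L,st,c=cv2.connectedComponentsWithStats(k)
    i=L[v,u]; vv,uu=np.where(L==i)
    xy=onplane(f,np.c_[uu,vv],.01)[:,:2]
    p=W[v-24:v+24,u-24:u+24].reshape(-1,3); bb=p[(p[:,2]>.006)&(p[:,2]<.02)]
    print(n,"sil mean",(xy.mean(0)*1000).round(1),rect(xy),"board",rect(bb[:,:2]),"z",np.median(W[L==i][:,2]).round(4))
for n,(u,v) in dict(jar=(289,241),spool=(168,199),pink=(238,126),mallet=(342,108),purple=(217,297)).items():
    p=W[v-20:v+20,u-20:u+20].reshape(-1,3); b=p[p[:,2]>.025]
    print(n,rect(b[:,:2]),np.percentile(b[:,2],95).round(3))
print(np.median(W[330:350,380:400,2]))
E
python3 - <<'E'
import cv2
a=cv2.imread("pics/top0.png")[90:320,130:450]
cv2.imwrite("pics/crop0.png",cv2.resize(a,None,fx=2.5,fy=2.5,interpolation=cv2.INTER_CUBIC))
E
```

```text
oblong bar (array([619.1,  98.7]), array([39.4, 16.6]), 57.3) z 0.0613 body (array([619.7,  98.9]), array([80.6, 37.1]), 57.3) ((619.0078735351562, 99.36669158935547), 40.313140869140625)
large bar (array([629.7, -84.5]), array([40.1, 16. ]), -74.0) z 0.0612 body (array([629.7, -84.3]), array([76.7, 76.2]), 0.7) ((630.7460327148438, -83.93083190917969), 39.80596923828125)
small bar (array([ 439.5, -113.2]), array([38.2, 14.6]), -0.6) z 0.0616 body (array([ 438. , -113.5]), array([47.1, 43.5]), 77.6) ((439.4991760253906, -113.78530883789062), 23.86159896850586)
square bar (array([ 434.8, -310.6]), array([39.3, 16.8]), 27.2) z 0.0613 body (array([ 434.5, -311.1]), array([61.9, 60.3]), -63.5) ((434.57318115234375, -310.58038330078125), 41.62528991699219)
square sil mean [643.  267.4] (array([643.1, 267.4]), array([57.7, 56.9]), -84.3) board (array([643.6, 267.2]), array([93.2, 92.9]), 4.9) z 0.0103
large sil mean [446.5 296.8] (array([446.9, 296.8]), array([74.3, 73. ]), 2.9) board (array([447.7, 295.8]), array([92.3, 91.9]), 3.1) z 0.0104
small sil mean [445.3 128.5] (array([445. , 128.9]), array([42.3, 41.9]), 1.5) board (array([445. , 127.9]), array([94.6, 92.3]), 7.7) z 0.0104
oblong sil mean [ 625.  -284.2] (array([ 624.1, -284.1]), array([74.4, 33. ]), 1.6) board (array([ 625.4, -284.5]), array([93.3, 92.1]), 89.2) z 0.0103
jar (array([413.3,  16.6]), array([95.1, 52.4]), -36.0) 0.072
spool (array([457.8, 162.8]), array([340.2,  27.1]), 59.4) 0.095
pink (array([554.1,  98.3]), array([410.8,  73.2]), 11.0) 0.064
mallet (array([587.7, -87.8]), array([498.5,  96.3]), -15.0) 0.069
purple (array([313.7, 112.3]), array([192. ,  56.2]), -79.1) 0.063
5.144581386323788e-05
```

View pics/crop0.png

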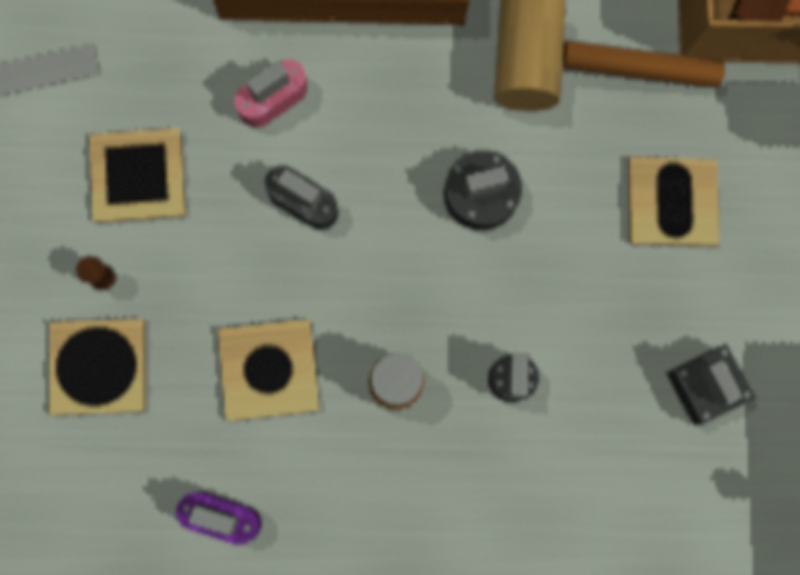

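```bash
python3 - <<'E'
from h import *
f=dict(np.load("pics/top0.npz"));W=world(f)
for n,(u,v,z) in dict(jar=(289,241,.06),spool=(168,199,.035),bottle=(75,168,.1)).items():
    p=W[v-22:v+22,u-22:u+22].reshape(-1,3); b=p[(p[:,2]>z)&(p[:,2]<.4)]
    d=b[np.linalg.norm(b[:,:2]-np.median(b[:,:2],0),axis=1)<.04]
    print(n,rect(d[:,:2]),d[:,2].max().round(3))
E
```

```text
jar (array([432.8,   1.6]), array([46.7, 44.4]), 0.6) 0.073
spool (array([537.4, 297.9]), array([26.8, 25.2]), -82.7) 0.049
bottle (array([598.1, 496.5]), array([49.9, 42.8]), -28.0) 0.153
```

Request:
{"method": "drive_tool", "body": {
  "commands": [
    {"ty": -1,"tx": 0.5,"tz": -0.2,"rz": 0.5,"grip": -0.2},
    {"ty": -1,"tx": 0.5,"tz": -0.2,"rz": 0.5,"grip": -0.2},
    {"ty": -1,"tx": 0.5,"tz": -0.2,"rz": 0.5,"grip": -0.2}
  ],
  "grip_force": 60
}}

```text
validation failed for argument at $.co...
```

Request:
{"method": "drive_tool", "body": {
  "commands": [
    {"tx": 0.5,"ty": -1,"tz": -0.2,"rx": 0,"ry": 0,"rz": 0.5,"grip": -0.2},
    {"tx": 0.5,"ty": -1,"tz": -0.2,"rx": 0,"ry": 0,"rz": 0.5,"grip": -0.2},
    {"tx": 0.5,"ty": -1,"tz": -0.2,"rx": 0,"ry": 0,"rz": 0.5,"grip": -0.2}
  ],
  "grip_force": 60
}}

```text
clock: 0.48
tcp_pos: [0.2609, 0.5734, 0.2186]
orientation: [-0.215, -3.134, 0.002]
contact_force: [-0.1, 0.1, 0.8]
grip_width: 0.0515
```

Request:
{"method": "drive_tool", "body": {
  "commands": [
    {"tx": 0.9,"ty": -1,"tz": -0.2,"rx": 0,"ry": 0,"rz": 0.1,"grip": -0.2},
    {"tx": 0.9,"ty": -1,"tz": -0.2,"rx": 0,"ry": 0,"rz": 0.1,"grip": -0.2},
    {"tx": 0.9,"ty": -1,"tz": -0.2,"rx": 0,"ry": 0,"rz": 0.1,"grip": -0.2},
    {"tx": 0.9,"ty": -1,"tz": -0.2,"rx": 0,"ry": 0,"rz": 0.1,"grip": -0.2},
    {"tx": 0.9,"ty": -1,"tz": -0.2,"rx": 0,"ry": 0,"rz": 0.1,"grip": -0.2},
    {"tx": 0.9,"ty": -1,"tz": -0.2,"rx": 0,"ry": 0,"rz": 0.1,"grip": -0.2},
    {"tx": 0.9,"ty": -1,"tz": -0.2,"rx": 0,"ry": 0,"rz": 0.1,"grip": -0.2},
    {"tx": 0.9,"ty": -1,"tz": -0.2,"rx": 0,"ry": 0,"rz": 0.1,"grip": -0.2},
    {"tx": 0.9,"ty": -1,"tz": -0.2,"rx": 0,"ry": 0,"rz": 0.1,"grip": -0.2},
    {"tx": 0.9,"ty": -1,"tz": -0.2,"rx": 0,"ry": 0,"rz": 0.1,"grip": -0.2}
  ]
}}

```text
clock: 1.72
tcp_pos: [0.441, 0.3735, 0.1788]
orientation: [0.001, -3.141, 0.001]
contact_force: [0.1, -0.7, 0.8]
grip_width: 0.0514
```

Request:
{"method": "drive_tool", "body": {
  "commands": [
    {"tx": 0,"ty": -1,"tz": 0,"rx": 0,"ry": 0,"rz": 0,"grip": -0.2},
    {"tx": 0,"ty": -1,"tz": 0,"rx": 0,"ry": 0,"rz": 0,"grip": -0.2},
    {"tx": 0,"ty": -1,"tz": 0,"rx": 0,"ry": 0,"rz": 0,"grip": -0.2},
    {"tx": 0,"ty": -1,"tz": 0,"rx": 0,"ry": 0,"rz": 0,"grip": -0.2},
    {"tx": 0,"ty": -1,"tz": 0,"rx": 0,"ry": 0,"rz": 0,"grip": -0.2},
    {"tx": 0,"ty": -1,"tz": 0,"rx": 0,"ry": 0,"rz": 0,"grip": -0.2},
    {"tx": 0,"ty": -1,"tz": 0,"rx": 0,"ry": 0,"rz": 0,"grip": -0.2},
    {"tx": 0,"ty": -1,"tz": 0,"rx": 0,"ry": 0,"rz": 0,"grip": -0.2},
    {"tx": 0,"ty": -1,"tz": 0,"rx": 0,"ry": 0,"rz": 0,"grip": -0.2},
    {"tx": 0,"ty": -1,"tz": 0,"rx": 0,"ry": 0,"rz": 0,"grip": -0.2}
  ]
}}

```text
clock: 2.98
tcp_pos: [0.4407, 0.173, 0.1793]
orientation: [-0.0, 3.142, 0.0]
contact_force: [0.2, 0.8, -0.2]
grip_width: 0.0511
```

Request:
{"method": "drive_tool", "body": {
  "commands": [
    {"tx": 0,"ty": -1,"tz": 0,"rx": 0,"ry": 0,"rz": 0,"grip": -0.2},
    {"tx": 0,"ty": -1,"tz": 0,"rx": 0,"ry": 0,"rz": 0,"grip": -0.2},
    {"tx": 0,"ty": -1,"tz": 0,"rx": 0,"ry": 0,"rz": 0,"grip": -0.2},
    {"tx": 0,"ty": -1,"tz": 0,"rx": 0,"ry": 0,"rz": 0,"grip": -0.2},
    {"tx": 0,"ty": -1,"tz": 0,"rx": 0,"ry": 0,"rz": 0,"grip": -0.2},
    {"tx": 0,"ty": -1,"tz": 0,"rx": 0,"ry": 0,"rz": 0,"grip": -0.2},
    {"tx": 0,"ty": -1,"tz": 0,"rx": 0,"ry": 0,"rz": 0,"grip": -0.2},
    {"tx": 0,"ty": -1,"tz": 0,"rx": 0,"ry": 0,"rz": 0,"grip": -0.2},
    {"tx": 0,"ty": -1,"tz": 0,"rx": 0,"ry": 0,"rz": 0,"grip": -0.2},
    {"tx": 0,"ty": -1,"tz": 0,"rx": 0,"ry": 0,"rz": 0,"grip": -0.2}
  ]
}}

```text
clock: 4.22
tcp_pos: [0.4404, -0.0269, 0.1793]
orientation: [-0.0, 3.141, 0.0]
contact_force: [0.7, 0.5, -0.6]
grip_width: 0.0509
```

```bash
python3 - <<'E'
from bench import status
o=status.get_obs();print(o["joints"].round(3),o["tcp_pos"])
E
```

```text
[-0.3    0.154  0.243  2.158 -0.05   0.835  1.544] [ 0.44041774 -0.02685775  0.17934021]
```

Request:
{"method": "drive_tool", "body": {
  "commands": [
    {"tx": 0,"ty": -1,"tz": 0,"rx": 0,"ry": 0,"rz": 0,"grip": -0.2},
    {"tx": 0,"ty": -1,"tz": 0,"rx": 0,"ry": 0,"rz": 0,"grip": -0.2},
    {"tx": 0,"ty": -1,"tz": 0,"rx": 0,"ry": 0,"rz": 0,"grip": -0.2},
    {"tx": 0,"ty": -1,"tz": 0,"rx": 0,"ry": 0,"rz": 0,"grip": -0.2},
    {"tx": -0.05,"ty": -0.33,"tz": -1,"rx": 0,"ry": 0,"rz": 0,"grip": -0.2},
    {"tx": 0,"ty": 0,"tz": -1,"rx": 0,"ry": 0,"rz": 0,"grip": -0.2},
    {"tx": 0,"ty": 0,"tz": -1,"rx": 0,"ry": 0,"rz": 0,"grip": -0.2},
    {"tx": 0,"ty": 0,"tz": -1,"rx": 0,"ry": 0,"rz": 0,"grip": -0.2},
    {"tx": 0,"ty": 0,"tz": -1,"rx": 0,"ry": 0,"rz": 0,"grip": -0.2}
  ]
}}

```text
clock: 5.35
tcp_pos: [0.4395, -0.1128, 0.0788]
orientation: [-0.0, 3.141, -0.0]
contact_force: [-0.3, 0.8, 0.1]
grip_width: 0.0515
```

Request:
{"method": "drive_tool", "body": {
  "commands": [
    {"tx": 0,"ty": 0,"tz": -1,"rx": 0,"ry": 0,"rz": 0,"grip": -0.2},
    {"tx": 0,"ty": 0,"tz": -0.7,"rx": 0,"ry": 0,"rz": 0,"grip": -0.2},
    {"tx": 0,"ty": 0,"tz": -0.4,"rx": 0,"ry": 0,"rz": 0,"grip": -0.2}
  ]
}}

```text
clock: 5.72
tcp_pos: [0.4394, -0.1125, 0.0368]
orientation: [0.0, -3.141, -0.0]
contact_force: [0.3, 0.8, -0.5]
grip_width: 0.0514
```

Request:
{"method": "drive_tool", "body": {
  "commands": [
    {"tx": 0,"ty": 0,"tz": 0,"rx": 0,"ry": 0,"rz": 0,"grip": 1},
    {"tx": 0,"ty": 0,"tz": 0,"rx": 0,"ry": 0,"rz": 0,"grip": 1},
    {"tx": 0,"ty": 0,"tz": 0,"rx": 0,"ry": 0,"rz": 0,"grip": 1},
    {"tx": 0,"ty": 0,"tz": 0,"rx": 0,"ry": 0,"rz": 0,"grip": 1},
    {"tx": 0,"ty": 0,"tz": 0,"rx": 0,"ry": 0,"rz": 0,"grip": 1}
  ]
}}

```text
clock: 6.35
tcp_pos: [0.4404, -0.1124, 0.0379]
orientation: [-0.0, 3.14, -0.0]
contact_force: [0.8, -0.7, 5.5]
grip_width: 0.015
```

Request:
{"method": "drive_tool", "body": {
  "commands": [
    {"tx": 0,"ty": 0,"tz": 0.3,"rx": 0,"ry": 0,"rz": 0,"grip": 1},
    {"tx": 0,"ty": 0,"tz": 0.7,"rx": 0,"ry": 0,"rz": 0,"grip": 1},
    {"tx": 0,"ty": 0,"tz": 1,"rx": 0,"ry": 0,"rz": 0,"grip": 1},
    {"tx": 0,"ty": 0,"tz": 1,"rx": 0,"ry": 0,"rz": 0,"grip": 1},
    {"tx": 0,"ty": 0,"tz": 1,"rx": 0,"ry": 0,"rz": 0,"grip": 1},
    {"tx": 0,"ty": 0,"tz": 1,"rx": 0,"ry": 0,"rz": 0,"grip": 1},
    {"tx": 0,"ty": 0,"tz": 1,"rx": 0,"ry": 0,"rz": 0,"grip": 1}
  ]
}}

```text
clock: 7.22
tcp_pos: [0.4392, -0.1121, 0.1586]
orientation: [0.0, -3.141, -0.0]
contact_force: [1.0, 0.6, -2.1]
grip_width: 0.0146
```

```bash
python3 - <<'E'
from bench import status,eyes
import cv2
o=status.get_obs();print(o["joints"].round(3),o["tcp_pos"],o["contact_force"],o["grip_width"])
f=eyes.grab_frame("side");cv2.imwrite("pics/s1.png",f["frame"])
E
```

```text
[-0.165  0.21   0.316  2.157 -0.092  0.788  1.78 ] [ 0.43917326 -0.11213709  0.15856602] [ 0.96915555  0.60243361 -2.12447981] 0.014622017928454674
```

View pics/s1.png

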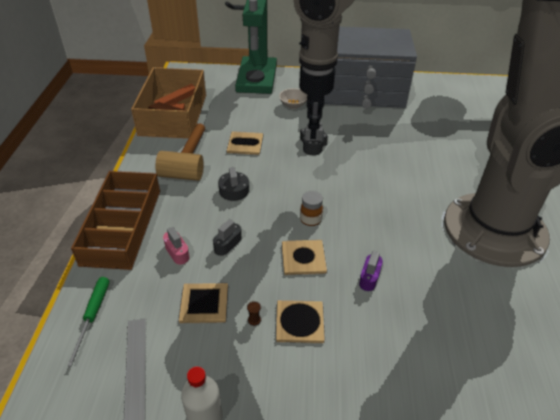

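Request:
{"method": "drive_tool", "body": {
  "commands": [
    {"tx": 0.3,"ty": 0.5,"tz": 0,"rx": 0,"ry": 0,"rz": 0,"grip": 1},
    {"tx": 0,"ty": 1,"tz": 0,"rx": 0,"ry": 0,"rz": 0,"grip": 1},
    {"tx": 0,"ty": 1,"tz": 0,"rx": 0,"ry": 0,"rz": 0,"grip": 1},
    {"tx": 0,"ty": 1,"tz": 0,"rx": 0,"ry": 0,"rz": 0,"grip": 1},
    {"tx": 0,"ty": 1,"tz": 0,"rx": 0,"ry": 0,"rz": 0,"grip": 1},
    {"tx": 0,"ty": 1,"tz": 0,"rx": 0,"ry": 0,"rz": 0,"grip": 1},
    {"tx": 0,"ty": 1,"tz": 0,"rx": 0,"ry": 0,"rz": 0,"grip": 1},
    {"tx": 0,"ty": 1,"tz": 0,"rx": 0,"ry": 0,"rz": 0,"grip": 1},
    {"tx": 0,"ty": 1,"tz": 0,"rx": 0,"ry": 0,"rz": 0,"grip": 1},
    {"tx": 0,"ty": 1,"tz": 0,"rx": 0,"ry": 0,"rz": 0,"grip": 1}
  ]
}}

```text
clock: 8.52
tcp_pos: [0.4449, 0.0791, 0.1563]
orientation: [0.002, -3.14, 0.001]
contact_force: [-0.1, 0.1, -2.3]
grip_width: 0.0152
```

Request:
{"method": "drive_tool", "body": {
  "commands": [
    {"tx": 0,"ty": 1,"tz": 0,"rx": 0,"ry": 0,"rz": 0,"grip": 1},
    {"tx": 0,"ty": 1,"tz": 0,"rx": 0,"ry": 0,"rz": 0,"grip": 1},
    {"tx": 0,"ty": 0.5,"tz": -0.5,"rx": 0,"ry": 0,"rz": 0,"grip": 1},
    {"tx": 0,"ty": 0,"tz": -1,"rx": 0,"ry": 0,"rz": 0,"grip": 1},
    {"tx": 0,"ty": 0,"tz": -1,"rx": 0,"ry": 0,"rz": 0,"grip": 1},
    {"tx": 0,"ty": 0,"tz": -1,"rx": 0,"ry": 0,"rz": 0,"grip": 1},
    {"tx": 0,"ty": 0,"tz": -0.5,"rx": 0,"ry": 0,"rz": 0,"grip": 1},
    {"tx": 0,"ty": 0,"tz": -0.3,"rx": 0,"ry": 0,"rz": 0,"grip": 1}
  ]
}}

```text
clock: 9.52
tcp_pos: [0.4453, 0.1276, 0.0705]
orientation: [0.0, -3.141, 0.001]
contact_force: [-0.0, -1.3, -2.6]
grip_width: 0.0148
```

Request:
{"method": "drive_tool", "body": {
  "commands": [
    {"tx": 0,"ty": 0,"tz": -0.5,"rx": 0,"ry": 0,"rz": 0,"grip": 1},
    {"tx": 0,"ty": 0,"tz": -0.4,"rx": 0,"ry": 0,"rz": 0,"grip": 1},
    {"tx": 0,"ty": 0,"tz": -0.15,"rx": 0,"ry": 0,"rz": 0,"grip": 1},
    {"tx": 0,"ty": 0,"tz": -0.1,"rx": 0,"ry": 0,"rz": 0,"grip": 1},
    {"tx": 0,"ty": 0,"tz": 0,"rx": 0,"ry": 0,"rz": 0,"grip": 1}
  ]
}}

```text
clock: 10.15
tcp_pos: [0.4458, 0.1278, 0.0484]
orientation: [-0.0, 3.141, 0.0]
contact_force: [0.1, 0.4, -1.6]
grip_width: 0.0152
```

Request:
{"method": "drive_tool", "body": {
  "commands": [
    {"tx": 0,"ty": 0,"tz": -0.05,"rx": 0,"ry": 0,"rz": 0,"grip": 1},
    {"tx": 0,"ty": 0,"tz": -0.05,"rx": 0,"ry": 0,"rz": 0,"grip": 1},
    {"tx": 0,"ty": 0,"tz": 0,"rx": 0,"ry": 0,"rz": 0,"grip": 1}
  ]
}}

```text
clock: 10.52
tcp_pos: [0.446, 0.1278, 0.0478]
orientation: [0.0, 3.141, 0.001]
contact_force: [-4.7, -1.4, 18.2]
grip_width: 0.0149
```

Request:
{"method": "drive_tool", "body": {
  "commands": [
    {"tx": 0,"ty": 0,"tz": 0.05,"rx": 0,"ry": 0,"rz": 0,"grip": 0.5},
    {"tx": 0,"ty": 0,"tz": 0,"rx": 0,"ry": 0,"rz": 0,"grip": 0},
    {"tx": 0,"ty": 0,"tz": 0,"rx": 0,"ry": 0,"rz": 0,"grip": -0.2},
    {"tx": 0,"ty": 0,"tz": 0,"rx": 0,"ry": 0,"rz": 0,"grip": -0.2},
    {"tx": 0,"ty": 0,"tz": 0.5,"rx": 0,"ry": 0,"rz": 0,"grip": -0.2},
    {"tx": 0,"ty": 0,"tz": 1,"rx": 0,"ry": 0,"rz": 0,"grip": -0.2},
    {"tx": 0,"ty": 0,"tz": 1,"rx": 0,"ry": 0,"rz": 0,"grip": -0.2},
    {"tx": 0,"ty": 0,"tz": 1,"rx": 0,"ry": 0,"rz": 0,"grip": -0.2}
  ]
}}

```text
clock: 11.52
tcp_pos: [0.4457, 0.1277, 0.1185]
orientation: [-0.0, 3.141, 0.0]
contact_force: [0.3, 0.2, 0.2]
grip_width: 0.0512
```

Request:
{"method": "drive_tool", "body": {
  "commands": [
    {"tx": 0.92,"ty": -1,"tz": 0,"rx": 0,"ry": 0,"rz": -0.92,"grip": -0.2},
    {"tx": 0.92,"ty": -1,"tz": 0,"rx": 0,"ry": 0,"rz": -0.92,"grip": -0.2},
    {"tx": 0.92,"ty": -1,"tz": 0,"rx": 0,"ry": 0,"rz": -0.92,"grip": -0.2},
    {"tx": 0.92,"ty": -1,"tz": 0,"rx": 0,"ry": 0,"rz": -0.92,"grip": -0.2},
    {"tx": 0.92,"ty": -1,"tz": 0,"rx": 0,"ry": 0,"rz": -0.92,"grip": -0.2},
    {"tx": 0.92,"ty": -1,"tz": 0,"rx": 0,"ry": 0,"rz": -0.92,"grip": -0.2},
    {"tx": 0.92,"ty": -1,"tz": 0,"rx": 0,"ry": 0,"rz": -0.92,"grip": -0.2},
    {"tx": 0.92,"ty": -1,"tz": 0,"rx": 0,"ry": 0,"rz": -0.92,"grip": -0.2},
    {"tx": 0.92,"ty": -1,"tz": 0,"rx": 0,"ry": 0,"rz": -0.92,"grip": -0.2},
    {"tx": 0.92,"ty": -1,"tz": 0,"rx": 0,"ry": 0,"rz": -0.92,"grip": -0.2}
  ]
}}

```text
clock: 12.78
tcp_pos: [0.6303, -0.0727, 0.1179]
orientation: [-1.886, -2.512, -0.001]
contact_force: [-0.1, 0.6, -0.2]
grip_width: 0.051
```

Request:
{"method": "drive_tool", "body": {
  "commands": [
    {"tx": 0,"ty": -0.6,"tz": -0.5,"rx": 0,"ry": 0,"rz": -0.05,"grip": -0.2},
    {"tx": 0,"ty": 0,"tz": -1,"rx": 0,"ry": 0,"rz": 0,"grip": -0.2},
    {"tx": 0,"ty": 0,"tz": 0,"rx": 0,"ry": 0,"rz": 0,"grip": -0.2}
  ]
}}

```text
clock: 13.15
tcp_pos: [0.6271, -0.0827, 0.0847]
orientation: [-1.885, -2.507, 0.003]
contact_force: [0.0, -0.2, -0.3]
grip_width: 0.0515
```

```bash
python3 - <<'E'
from bench import status
o=status.get_obs();print(o["joints"].round(3),o["tcp_pos"])
a=o["orientation"];import math;print(2*math.degrees(math.atan2(a[1],a[0])))
E
```

```text
[-0.305  0.62   0.472  1.798 -0.371  0.819  0.632] [ 0.62711718 -0.08272997  0.08470677]
-253.864415108218
```

Request:
{"method": "drive_tool", "body": {
  "commands": [
    {"tx": 0,"ty": 0,"tz": -0.6,"rx": 0,"ry": 0,"rz": 0,"grip": -0.2},
    {"tx": 0,"ty": 0,"tz": 0,"rx": 0,"ry": 0,"rz": 0,"grip": -0.2},
    {"tx": 0,"ty": 0,"tz": 0,"rx": 0,"ry": 0,"rz": 0,"grip": -0.2}
  ]
}}

```text
clock: 13.52
tcp_pos: [0.6298, -0.084, 0.0755]
orientation: [1.89, 2.51, 0.0]
contact_force: [-0.8, 0.3, -1.3]
grip_width: 0.0514
```

Settled on the target. Descend and grip.

Request:
{"method": "drive_tool", "body": {
  "commands": [
    {"tx": 0,"ty": 0,"tz": -1,"rx": 0,"ry": 0,"rz": 0,"grip": -0.2},
    {"tx": 0,"ty": 0,"tz": -0.7,"rx": 0,"ry": 0,"rz": 0,"grip": -0.2},
    {"tx": 0,"ty": 0,"tz": -0.15,"rx": 0,"ry": 0,"rz": 0,"grip": -0.2},
    {"tx": 0,"ty": 0,"tz": 0,"rx": 0,"ry": 0,"rz": 0,"grip": 1},
    {"tx": 0,"ty": 0,"tz": 0,"rx": 0,"ry": 0,"rz": 0,"grip": 1},
    {"tx": 0,"ty": 0,"tz": 0,"rx": 0,"ry": 0,"rz": 0,"grip": 1},
    {"tx": 0,"ty": 0,"tz": 0,"rx": 0,"ry": 0,"rz": 0,"grip": 1},
    {"tx": 0,"ty": 0,"tz": 0,"rx": 0,"ry": 0,"rz": 0,"grip": 1}
  ]
}}

```text
clock: 14.52
tcp_pos: [0.6301, -0.0843, 0.0387]
orientation: [1.89, 2.509, 0.001]
contact_force: [0.4, -0.6, 2.8]
grip_width: 0.015
```

Request:
{"method": "drive_tool", "body": {
  "commands": [
    {"tx": 0,"ty": 0,"tz": 0.3,"rx": 0,"ry": 0,"rz": 0,"grip": 1},
    {"tx": 0,"ty": 0,"tz": 0.7,"rx": 0,"ry": 0,"rz": 0,"grip": 1},
    {"tx": 0,"ty": 0,"tz": 1,"rx": 0,"ry": 0,"rz": 0,"grip": 1},
    {"tx": 0,"ty": 0,"tz": 1,"rx": 0,"ry": 0,"rz": 0,"grip": 1},
    {"tx": 0,"ty": 0,"tz": 1,"rx": 0,"ry": 0,"rz": 0,"grip": 1},
    {"tx": 0,"ty": 0,"tz": 1,"rx": 0,"ry": 0,"rz": 0,"grip": 1},
    {"tx": 0,"ty": 0,"tz": 1,"rx": 0,"ry": 0,"rz": 0,"grip": 1}
  ]
}}

```text
clock: 15.4
tcp_pos: [0.6297, -0.0842, 0.1598]
orientation: [1.89, 2.509, 0.0]
contact_force: [-0.1, -0.8, -3.2]
grip_width: 0.0145
```

Request:
{"method": "drive_tool", "body": {
  "commands": [
    {"tx": -0.25,"ty": 0.5,"tz": 0,"rx": 0,"ry": 0,"rz": 0,"grip": 1},
    {"tx": -0.5,"ty": 1,"tz": 0,"rx": 0,"ry": 0,"rz": 0,"grip": 1},
    {"tx": -0.5,"ty": 1,"tz": 0,"rx": 0,"ry": 0,"rz": 0,"grip": 1},
    {"tx": -0.5,"ty": 1,"tz": 0,"rx": 0,"ry": 0,"rz": 0,"grip": 1},
    {"tx": -0.5,"ty": 1,"tz": 0,"rx": 0,"ry": 0,"rz": 0,"grip": 1},
    {"tx": -0.5,"ty": 1,"tz": 0,"rx": 0,"ry": 0,"rz": 0,"grip": 1},
    {"tx": -0.5,"ty": 1,"tz": 0,"rx": 0,"ry": 0,"rz": 0,"grip": 1},
    {"tx": -0.5,"ty": 1,"tz": 0,"rx": 0,"ry": 0,"rz": 0,"grip": 1},
    {"tx": -0.5,"ty": 1,"tz": 0,"rx": 0,"ry": 0,"rz": 0,"grip": 1},
    {"tx": -0.5,"ty": 1,"tz": 0,"rx": 0,"ry": 0,"rz": 0,"grip": 1}
  ]
}}

```text
clock: 16.65
tcp_pos: [0.5331, 0.107, 0.1575]
orientation: [-1.889, -2.509, 0.002]
contact_force: [-0.1, 0.1, -3.3]
grip_width: 0.0148
```

Request:
{"method": "drive_tool", "body": {
  "commands": [
    {"tx": -0.5,"ty": 1,"tz": 0,"rx": 0,"ry": 0,"rz": 0,"grip": 1},
    {"tx": -0.5,"ty": 1,"tz": 0,"rx": 0,"ry": 0,"rz": 0,"grip": 1},
    {"tx": -0.5,"ty": 1,"tz": 0,"rx": 0,"ry": 0,"rz": 0,"grip": 1},
    {"tx": -0.5,"ty": 1,"tz": 0,"rx": 0,"ry": 0,"rz": 0,"grip": 1},
    {"tx": -0.5,"ty": 1,"tz": 0,"rx": 0,"ry": 0,"rz": 0,"grip": 1},
    {"tx": -0.5,"ty": 1,"tz": 0,"rx": 0,"ry": 0,"rz": 0,"grip": 1},
    {"tx": -0.5,"ty": 1,"tz": 0,"rx": 0,"ry": 0,"rz": 0,"grip": 1},
    {"tx": -0.5,"ty": 1,"tz": 0,"rx": 0,"ry": 0,"rz": 0,"grip": 1},
    {"tx": -0.4,"ty": 1,"tz": 0,"rx": 0,"ry": 0,"rz": 0,"grip": 1},
    {"tx": 0,"ty": 0.5,"tz": 0,"rx": 0,"ry": 0,"rz": 0,"grip": 1}
  ]
}}

```text
clock: 17.9
tcp_pos: [0.4449, 0.2971, 0.1576]
orientation: [-1.886, -2.511, 0.002]
contact_force: [0.6, -0.6, -3.1]
grip_width: 0.0147
```

Request:
{"method": "drive_tool", "body": {
  "commands": [
    {"tx": 0,"ty": 0,"tz": -1,"rx": 0,"ry": 0,"rz": 0,"grip": 1},
    {"tx": 0,"ty": 0,"tz": -1,"rx": 0,"ry": 0,"rz": 0,"grip": 1},
    {"tx": 0,"ty": 0,"tz": -1,"rx": 0,"ry": 0,"rz": 0,"grip": 1},
    {"tx": 0,"ty": 0,"tz": -0.7,"rx": 0,"ry": 0,"rz": 0,"grip": 1},
    {"tx": 0,"ty": 0,"tz": -0.3,"rx": 0,"ry": 0,"rz": 0,"grip": 1},
    {"tx": 0,"ty": 0,"tz": 0,"rx": 0,"ry": 0,"rz": 0,"grip": 1}
  ]
}}

```text
clock: 18.65
tcp_pos: [0.4468, 0.2956, 0.0782]
orientation: [1.891, 2.509, -0.001]
contact_force: [0.2, 0.3, -3.6]
grip_width: 0.0151
```

Request:
{"method": "drive_tool", "body": {
  "commands": [
    {"tx": 0,"ty": 0,"tz": -0.7,"rx": 0,"ry": 0,"rz": 0,"grip": 1},
    {"tx": 0,"ty": 0,"tz": -0.5,"rx": 0,"ry": 0,"rz": 0,"grip": 1},
    {"tx": 0,"ty": 0,"tz": -0.2,"rx": 0,"ry": 0,"rz": 0,"grip": 1},
    {"tx": 0,"ty": 0,"tz": -0.05,"rx": 0,"ry": 0,"rz": 0,"grip": 1},
    {"tx": 0,"ty": 0,"tz": 0,"rx": 0,"ry": 0,"rz": 0,"grip": 1}
  ]
}}

```text
clock: 19.27
tcp_pos: [0.4469, 0.2958, 0.0494]
orientation: [1.89, 2.509, 0.0]
contact_force: [0.8, -0.2, -3.2]
grip_width: 0.0151
```

Request:
{"method": "drive_tool", "body": {
  "commands": [
    {"tx": 0,"ty": 0,"tz": -0.05,"rx": 0,"ry": 0,"rz": 0,"grip": 1},
    {"tx": 0,"ty": 0,"tz": 0,"rx": 0,"ry": 0,"rz": 0,"grip": 1}
  ]
}}

```text
clock: 19.52
tcp_pos: [0.4469, 0.296, 0.0487]
orientation: [1.89, 2.509, 0.001]
contact_force: [-1.4, 0.2, -0.2]
grip_width: 0.0153
```

Force is unloading, so the die is touching. Release and go to the oblong die (0.619, 0.099), bar angle 57°.

Request:
{"method": "drive_tool", "body": {
  "commands": [
    {"tx": 0,"ty": 0,"tz": -0.03,"rx": 0,"ry": 0,"rz": 0,"grip": 0.6},
    {"tx": 0,"ty": 0,"tz": 0,"rx": 0,"ry": 0,"rz": 0,"grip": 0},
    {"tx": 0,"ty": 0,"tz": 0,"rx": 0,"ry": 0,"rz": 0,"grip": -0.2},
    {"tx": 0,"ty": 0,"tz": 0,"rx": 0,"ry": 0,"rz": 0,"grip": -0.2},
    {"tx": 0,"ty": 0,"tz": 0.5,"rx": 0,"ry": 0,"rz": 0,"grip": -0.2},
    {"tx": 0,"ty": 0,"tz": 1,"rx": 0,"ry": 0,"rz": 0,"grip": -0.2},
    {"tx": 0,"ty": 0,"tz": 1,"rx": 0,"ry": 0,"rz": 0,"grip": -0.2},
    {"tx": 0,"ty": 0,"tz": 1,"rx": 0,"ry": 0,"rz": 0,"grip": -0.2}
  ]
}}

```text
clock: 20.52
tcp_pos: [0.4468, 0.2958, 0.119]
orientation: [1.89, 2.509, 0.001]
contact_force: [0.3, 0.1, 0.3]
grip_width: 0.051
```

Request:
{"method": "drive_tool", "body": {
  "commands": [
    {"tx": 0.86,"ty": -0.98,"tz": 0,"rx": 0,"ry": 0,"rz": -0.61,"grip": -0.2},
    {"tx": 0.86,"ty": -0.98,"tz": 0,"rx": 0,"ry": 0,"rz": -0.61,"grip": -0.2},
    {"tx": 0.86,"ty": -0.98,"tz": 0,"rx": 0,"ry": 0,"rz": -0.61,"grip": -0.2},
    {"tx": 0.86,"ty": -0.98,"tz": 0,"rx": 0,"ry": 0,"rz": -0.61,"grip": -0.2},
    {"tx": 0.86,"ty": -0.98,"tz": 0,"rx": 0,"ry": 0,"rz": -0.61,"grip": -0.2},
    {"tx": 0.86,"ty": -0.98,"tz": 0,"rx": 0,"ry": 0,"rz": -0.61,"grip": -0.2},
    {"tx": 0.86,"ty": -0.98,"tz": 0,"rx": 0,"ry": 0,"rz": -0.61,"grip": -0.2},
    {"tx": 0.86,"ty": -0.98,"tz": 0,"rx": 0,"ry": 0,"rz": -0.61,"grip": -0.2},
    {"tx": 0.86,"ty": -0.98,"tz": 0,"rx": 0,"ry": 0,"rz": -0.61,"grip": -0.2},
    {"tx": 0.86,"ty": -0.98,"tz": 0,"rx": 0,"ry": 0,"rz": -0.61,"grip": -0.2}
  ]
}}

```text
clock: 21.78
tcp_pos: [0.6198, 0.0985, 0.1177]
orientation: [2.762, 1.497, 0.0]
contact_force: [0.4, 0.5, 0.3]
grip_width: 0.0512
```

Request:
{"method": "drive_tool", "body": {
  "commands": [
    {"tx": 0,"ty": 0,"tz": -1,"rx": 0,"ry": 0,"rz": 0,"grip": -0.2},
    {"tx": 0,"ty": 0,"tz": -1,"rx": 0,"ry": 0,"rz": 0,"grip": -0.2},
    {"tx": 0,"ty": 0,"tz": 0,"rx": 0,"ry": 0,"rz": 0,"grip": -0.2},
    {"tx": 0,"ty": 0,"tz": 0,"rx": 0,"ry": 0,"rz": 0,"grip": -0.2}
  ]
}}

```text
clock: 22.28
tcp_pos: [0.6184, 0.1005, 0.0775]
orientation: [-2.757, -1.505, 0.001]
contact_force: [-0.3, -0.9, 1.2]
grip_width: 0.0511
```

```bash
python3 - <<'E'
from bench import status,eyes
import cv2,math
o=status.get_obs();print(o["joints"].round(3),o["tcp_pos"])
a=o["orientation"];print(2*math.degrees(math.atan2(a[1],a[0])))
f=eyes.grab_frame("side");cv2.imwrite("pics/s2.png",f["frame"])
E
```

```text
[-0.702  0.659  0.622  1.827 -0.509  0.821 -0.393] [0.61837237 0.1004717  0.07751353]
-302.7234133563679
```

View pics/s2.png

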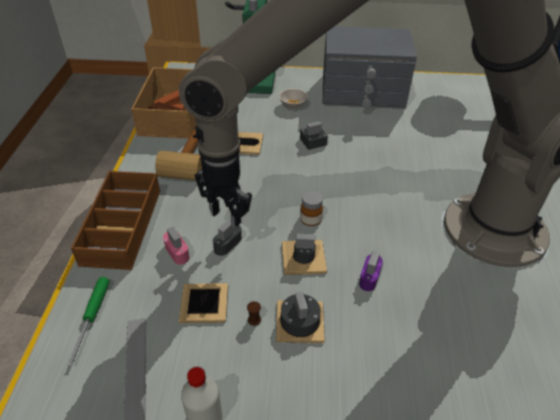

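Request:
{"method": "drive_tool", "body": {
  "commands": [
    {"tx": 0.04,"ty": -0.07,"tz": -1,"rx": 0,"ry": 0,"rz": 0,"grip": -0.2},
    {"tx": 0,"ty": 0,"tz": -0.7,"rx": 0,"ry": 0,"rz": 0,"grip": -0.2},
    {"tx": 0,"ty": 0,"tz": -0.25,"rx": 0,"ry": 0,"rz": 0,"grip": -0.2},
    {"tx": 0,"ty": 0,"tz": 0,"rx": 0,"ry": 0,"rz": 0,"grip": 1},
    {"tx": 0,"ty": 0,"tz": 0,"rx": 0,"ry": 0,"rz": 0,"grip": 1},
    {"tx": 0,"ty": 0,"tz": 0,"rx": 0,"ry": 0,"rz": 0,"grip": 1},
    {"tx": 0,"ty": 0,"tz": 0,"rx": 0,"ry": 0,"rz": 0,"grip": 1},
    {"tx": 0,"ty": 0,"tz": 0,"rx": 0,"ry": 0,"rz": 0,"grip": 1}
  ]
}}

```text
clock: 23.32
tcp_pos: [0.62, 0.0983, 0.0392]
orientation: [2.758, 1.504, 0.002]
contact_force: [0.3, -0.5, 4.1]
grip_width: 0.0148
```

Request:
{"method": "drive_tool", "body": {
  "commands": [
    {"tx": 0,"ty": 0,"tz": 0.3,"rx": 0,"ry": 0,"rz": 0,"grip": 1},
    {"tx": 0,"ty": 0,"tz": 0.7,"rx": 0,"ry": 0,"rz": 0,"grip": 1},
    {"tx": 0,"ty": 0,"tz": 1,"rx": 0,"ry": 0,"rz": 0,"grip": 1},
    {"tx": 0,"ty": 0,"tz": 1,"rx": 0,"ry": 0,"rz": 0,"grip": 1},
    {"tx": 0,"ty": 0,"tz": 1,"rx": 0,"ry": 0,"rz": 0,"grip": 1},
    {"tx": 0,"ty": 0,"tz": 1,"rx": 0,"ry": 0,"rz": 0,"grip": 1},
    {"tx": 0,"ty": 0,"tz": 1,"rx": 0,"ry": 0,"rz": 0,"grip": 1}
  ]
}}

```text
clock: 24.2
tcp_pos: [0.6195, 0.0984, 0.1602]
orientation: [-2.758, -1.504, -0.0]
contact_force: [-0.8, -0.3, -3.3]
grip_width: 0.0148
```

Request:
{"method": "drive_tool", "body": {
  "commands": [
    {"tx": 0,"ty": -0.5,"tz": 0,"rx": 0,"ry": 0,"rz": -0.38,"grip": 1},
    {"tx": 0,"ty": -1,"tz": 0,"rx": 0,"ry": 0,"rz": -0.38,"grip": 1},
    {"tx": 0,"ty": -1,"tz": 0,"rx": 0,"ry": 0,"rz": -0.38,"grip": 1},
    {"tx": 0,"ty": -1,"tz": 0,"rx": 0,"ry": 0,"rz": -0.38,"grip": 1},
    {"tx": 0,"ty": -1,"tz": 0,"rx": 0,"ry": 0,"rz": -0.38,"grip": 1},
    {"tx": 0,"ty": -1,"tz": 0,"rx": 0,"ry": 0,"rz": -0.38,"grip": 1},
    {"tx": 0,"ty": -1,"tz": 0,"rx": 0,"ry": 0,"rz": -0.38,"grip": 1},
    {"tx": 0,"ty": -1,"tz": 0,"rx": 0,"ry": 0,"rz": -0.38,"grip": 1},
    {"tx": 0,"ty": -1,"tz": 0,"rx": 0,"ry": 0,"rz": -0.38,"grip": 1},
    {"tx": 0,"ty": -1,"tz": 0,"rx": 0,"ry": 0,"rz": -0.38,"grip": 1}
  ]
}}

```text
clock: 25.45
tcp_pos: [0.6195, -0.0929, 0.1587]
orientation: [3.057, 0.723, 0.0]
contact_force: [0.1, 0.9, -2.8]
grip_width: 0.0145
```

Request:
{"method": "drive_tool", "body": {
  "commands": [
    {"tx": 0.1,"ty": -1,"tz": 0,"rx": 0,"ry": 0,"rz": -0.38,"grip": 1},
    {"tx": 0.1,"ty": -1,"tz": 0,"rx": 0,"ry": 0,"rz": -0.38,"grip": 1},
    {"tx": 0.05,"ty": -1,"tz": 0,"rx": 0,"ry": 0,"rz": -0.38,"grip": 1},
    {"tx": 0,"ty": -1,"tz": 0,"rx": 0,"ry": 0,"rz": -0.38,"grip": 1},
    {"tx": 0,"ty": -1,"tz": 0,"rx": 0,"ry": 0,"rz": -0.38,"grip": 1},
    {"tx": 0,"ty": -1,"tz": 0,"rx": 0,"ry": 0,"rz": -0.38,"grip": 1},
    {"tx": 0,"ty": -1,"tz": 0,"rx": 0,"ry": 0,"rz": -0.38,"grip": 1},
    {"tx": 0,"ty": -1,"tz": 0,"rx": 0,"ry": 0,"rz": -0.38,"grip": 1},
    {"tx": 0,"ty": -1,"tz": 0,"rx": 0,"ry": 0,"rz": -0.32,"grip": 1},
    {"tx": 0,"ty": -0.63,"tz": 0,"rx": 0,"ry": 0,"rz": 0,"grip": 1}
  ]
}}

```text
clock: 26.7
tcp_pos: [0.6242, -0.2861, 0.1587]
orientation: [3.141, -0.005, -0.0]
contact_force: [0.3, 0.5, -3.2]
grip_width: 0.0152
```

Request:
{"method": "drive_tool", "body": {
  "commands": [
    {"tx": 0,"ty": 0,"tz": -1,"rx": 0,"ry": 0,"rz": 0,"grip": 1},
    {"tx": 0,"ty": 0,"tz": -1,"rx": 0,"ry": 0,"rz": 0,"grip": 1},
    {"tx": 0,"ty": 0,"tz": -1,"rx": 0,"ry": 0,"rz": 0,"grip": 1},
    {"tx": 0,"ty": 0,"tz": -0.7,"rx": 0,"ry": 0,"rz": 0,"grip": 1},
    {"tx": 0,"ty": 0,"tz": -0.3,"rx": 0,"ry": 0,"rz": 0,"grip": 1},
    {"tx": 0,"ty": 0,"tz": 0,"rx": 0,"ry": 0,"rz": 0,"grip": 1}
  ]
}}

```text
clock: 27.45
tcp_pos: [0.6244, -0.2842, 0.0785]
orientation: [3.142, -0.002, -0.001]
contact_force: [0.7, -0.3, -2.7]
grip_width: 0.0148
```

Contact expected at TCP z ≈ 0.049.

Request:
{"method": "drive_tool", "body": {
  "commands": [
    {"tx": 0.03,"ty": 0,"tz": -0.7,"rx": 0,"ry": 0,"rz": 0,"grip": 1},
    {"tx": 0,"ty": 0,"tz": -0.5,"rx": 0,"ry": 0,"rz": 0,"grip": 1},
    {"tx": 0,"ty": 0,"tz": -0.2,"rx": 0,"ry": 0,"rz": 0,"grip": 1},
    {"tx": 0,"ty": 0,"tz": -0.05,"rx": 0,"ry": 0,"rz": 0,"grip": 1},
    {"tx": 0,"ty": 0,"tz": 0,"rx": 0,"ry": 0,"rz": 0,"grip": 1}
  ]
}}

```text
clock: 28.08
tcp_pos: [0.6252, -0.2844, 0.0499]
orientation: [3.141, -0.002, 0.0]
contact_force: [0.1, -0.0, -3.0]
grip_width: 0.0151
```

Request:
{"method": "drive_tool", "body": {
  "commands": [
    {"tx": 0,"ty": 0,"tz": -0.05,"rx": 0,"ry": 0,"rz": 0,"grip": 1},
    {"tx": 0,"ty": 0,"tz": 0,"rx": 0,"ry": 0,"rz": 0,"grip": 1}
  ]
}}

```text
clock: 28.32
tcp_pos: [0.6254, -0.2844, 0.0493]
orientation: [3.141, -0.002, 0.001]
contact_force: [-0.5, 0.8, 0.4]
grip_width: 0.0146
```

Request:
{"method": "drive_tool", "body": {
  "commands": [
    {"tx": 0,"ty": 0,"tz": -0.03,"rx": 0,"ry": 0,"rz": 0,"grip": 0.6},
    {"tx": 0,"ty": 0,"tz": 0,"rx": 0,"ry": 0,"rz": 0,"grip": 0},
    {"tx": 0,"ty": 0,"tz": 0,"rx": 0,"ry": 0,"rz": 0,"grip": -0.2},
    {"tx": 0,"ty": 0,"tz": 0,"rx": 0,"ry": 0,"rz": 0,"grip": -0.2},
    {"tx": 0,"ty": 0,"tz": 0.5,"rx": 0,"ry": 0,"rz": 0,"grip": -0.2},
    {"tx": 0,"ty": 0,"tz": 1,"rx": 0,"ry": 0,"rz": 0,"grip": -0.2},
    {"tx": 0,"ty": 0,"tz": 1,"rx": 0,"ry": 0,"rz": 0,"grip": -0.2},
    {"tx": 0,"ty": 0,"tz": 1,"rx": 0,"ry": 0,"rz": 0,"grip": -0.2}
  ]
}}

```text
clock: 29.32
tcp_pos: [0.6254, -0.2845, 0.1203]
orientation: [3.141, -0.002, 0.002]
contact_force: [0.5, 1.1, -0.4]
grip_width: 0.0513
```

Request:
{"method": "drive_tool", "body": {
  "commands": [
    {"tx": -0.95,"ty": -0.13,"tz": 0,"rx": 0,"ry": 0,"rz": 0.34,"grip": -0.2},
    {"tx": -0.95,"ty": -0.13,"tz": 0,"rx": 0,"ry": 0,"rz": 0.34,"grip": -0.2},
    {"tx": -0.95,"ty": -0.13,"tz": 0,"rx": 0,"ry": 0,"rz": 0.34,"grip": -0.2},
    {"tx": -0.95,"ty": -0.13,"tz": 0,"rx": 0,"ry": 0,"rz": 0.34,"grip": -0.2},
    {"tx": -0.95,"ty": -0.13,"tz": 0,"rx": 0,"ry": 0,"rz": 0.34,"grip": -0.2},
    {"tx": -0.95,"ty": -0.13,"tz": 0,"rx": 0,"ry": 0,"rz": 0.34,"grip": -0.2},
    {"tx": -0.95,"ty": -0.13,"tz": 0,"rx": 0,"ry": 0,"rz": 0.34,"grip": -0.2},
    {"tx": -0.95,"ty": -0.13,"tz": 0,"rx": 0,"ry": 0,"rz": 0.34,"grip": -0.2},
    {"tx": -0.95,"ty": -0.13,"tz": 0,"rx": 0,"ry": 0,"rz": 0.34,"grip": -0.2},
    {"tx": -0.95,"ty": -0.13,"tz": 0,"rx": 0,"ry": 0,"rz": 0.34,"grip": -0.2}
  ]
}}

```text
clock: 30.58
tcp_pos: [0.4347, -0.3106, 0.1192]
orientation: [3.053, 0.739, 0.002]
contact_force: [0.1, 0.4, 0.8]
grip_width: 0.0512
```

Request:
{"method": "drive_tool", "body": {
  "commands": [
    {"tx": 0,"ty": 0,"tz": -1,"rx": 0,"ry": 0,"rz": 0,"grip": -0.2},
    {"tx": 0,"ty": 0,"tz": -1,"rx": 0,"ry": 0,"rz": 0,"grip": -0.2},
    {"tx": 0,"ty": 0,"tz": 0,"rx": 0,"ry": 0,"rz": 0,"grip": -0.2},
    {"tx": 0,"ty": 0,"tz": 0,"rx": 0,"ry": 0,"rz": 0,"grip": -0.2}
  ]
}}

```text
clock: 31.08
tcp_pos: [0.4354, -0.3103, 0.0778]
orientation: [3.054, 0.737, -0.001]
contact_force: [0.9, -0.2, 0.1]
grip_width: 0.0512
```

```bash
python3 - <<'E'
from bench import status,eyes
import cv2,math
o=status.get_obs();print(o["joints"].round(3),o["tcp_pos"])
a=o["orientation"];print(2*math.degrees(math.atan2(a[1],a[0])))
E
```

```text
[-0.066  0.57   0.748  2.053 -0.577  0.737 -0.051] [ 0.4353749  -0.31032763  0.07779101]
27.143408318117967
```

Request:
{"method": "drive_tool", "body": {
  "commands": [
    {"tx": -0.03,"ty": -0.02,"tz": -1,"rx": 0,"ry": 0,"rz": 0,"grip": -0.2},
    {"tx": 0,"ty": 0,"tz": -0.7,"rx": 0,"ry": 0,"rz": 0,"grip": -0.2},
    {"tx": 0,"ty": 0,"tz": -0.25,"rx": 0,"ry": 0,"rz": 0,"grip": -0.2},
    {"tx": 0,"ty": 0,"tz": 0,"rx": 0,"ry": 0,"rz": 0,"grip": 1},
    {"tx": 0,"ty": 0,"tz": 0,"rx": 0,"ry": 0,"rz": 0,"grip": 1},
    {"tx": 0,"ty": 0,"tz": 0,"rx": 0,"ry": 0,"rz": 0,"grip": 1},
    {"tx": 0,"ty": 0,"tz": 0,"rx": 0,"ry": 0,"rz": 0,"grip": 1},
    {"tx": 0,"ty": 0,"tz": 0,"rx": 0,"ry": 0,"rz": 0,"grip": 1}
  ]
}}

```text
clock: 32.08
tcp_pos: [0.4348, -0.311, 0.0395]
orientation: [3.053, 0.737, 0.001]
contact_force: [-0.5, -1.1, 3.0]
grip_width: 0.0146
```

Request:
{"method": "drive_tool", "body": {
  "commands": [
    {"tx": 0,"ty": 0,"tz": 0.3,"rx": 0,"ry": 0,"rz": 0,"grip": 1},
    {"tx": 0,"ty": 0,"tz": 0.7,"rx": 0,"ry": 0,"rz": 0,"grip": 1},
    {"tx": 0,"ty": 0,"tz": 1,"rx": 0,"ry": 0,"rz": 0,"grip": 1},
    {"tx": 0,"ty": 0,"tz": 1,"rx": 0,"ry": 0,"rz": 0,"grip": 1},
    {"tx": 0,"ty": 0,"tz": 1,"rx": 0,"ry": 0,"rz": 0,"grip": 1},
    {"tx": 0,"ty": 0,"tz": 1,"rx": 0,"ry": 0,"rz": 0,"grip": 1},
    {"tx": 0,"ty": 0,"tz": 1,"rx": 0,"ry": 0,"rz": 0,"grip": 1}
  ]
}}

```text
clock: 32.95
tcp_pos: [0.4345, -0.3106, 0.1606]
orientation: [3.054, 0.737, 0.0]
contact_force: [0.3, 0.8, -2.9]
grip_width: 0.015
```

Request:
{"method": "drive_tool", "body": {
  "commands": [
    {"tx": 0.2,"ty": 0.5,"tz": 0,"rx": 0,"ry": 0,"rz": -0.14,"grip": 1},
    {"tx": 0.36,"ty": 1,"tz": 0,"rx": 0,"ry": 0,"rz": -0.14,"grip": 1},
    {"tx": 0.36,"ty": 1,"tz": 0,"rx": 0,"ry": 0,"rz": -0.14,"grip": 1},
    {"tx": 0.36,"ty": 1,"tz": 0,"rx": 0,"ry": 0,"rz": -0.14,"grip": 1},
    {"tx": 0.36,"ty": 1,"tz": 0,"rx": 0,"ry": 0,"rz": -0.14,"grip": 1},
    {"tx": 0.36,"ty": 1,"tz": 0,"rx": 0,"ry": 0,"rz": -0.14,"grip": 1},
    {"tx": 0.36,"ty": 1,"tz": 0,"rx": 0,"ry": 0,"rz": -0.14,"grip": 1},
    {"tx": 0.36,"ty": 1,"tz": 0,"rx": 0,"ry": 0,"rz": -0.14,"grip": 1},
    {"tx": 0.36,"ty": 1,"tz": 0,"rx": 0,"ry": 0,"rz": -0.14,"grip": 1},
    {"tx": 0.36,"ty": 1,"tz": 0,"rx": 0,"ry": 0,"rz": -0.14,"grip": 1}
  ]
}}

```text
clock: 34.2
tcp_pos: [0.503, -0.1188, 0.1584]
orientation: [-3.111, -0.434, 0.002]
contact_force: [-0.1, 0.2, -3.0]
grip_width: 0.0144
```

Request:
{"method": "drive_tool", "body": {
  "commands": [
    {"tx": 0.36,"ty": 1,"tz": 0,"rx": 0,"ry": 0,"rz": -0.14,"grip": 1},
    {"tx": 0.36,"ty": 1,"tz": 0,"rx": 0,"ry": 0,"rz": -0.14,"grip": 1},
    {"tx": 0.36,"ty": 1,"tz": 0,"rx": 0,"ry": 0,"rz": -0.14,"grip": 1},
    {"tx": 0.36,"ty": 1,"tz": 0,"rx": 0,"ry": 0,"rz": -0.14,"grip": 1},
    {"tx": 0.36,"ty": 1,"tz": 0,"rx": 0,"ry": 0,"rz": -0.14,"grip": 1},
    {"tx": 0.36,"ty": 1,"tz": 0,"rx": 0,"ry": 0,"rz": -0.14,"grip": 1},
    {"tx": 0.36,"ty": 1,"tz": 0,"rx": 0,"ry": 0,"rz": -0.14,"grip": 1},
    {"tx": 0.36,"ty": 1,"tz": 0,"rx": 0,"ry": 0,"rz": -0.14,"grip": 1},
    {"tx": 0.36,"ty": 1,"tz": 0,"rx": 0,"ry": 0,"rz": -0.14,"grip": 1},
    {"tx": 0.36,"ty": 1,"tz": 0,"rx": 0,"ry": 0,"rz": -0.06,"grip": 1}
  ]
}}

```text
clock: 35.45
tcp_pos: [0.5748, 0.0811, 0.1583]
orientation: [3.138, 0.147, -0.002]
contact_force: [0.5, 0.0, -4.0]
grip_width: 0.0152
```

```bash
python3 - <<'E'
from bench import status,eyes
import cv2,math
o=status.get_obs();print(o["joints"].round(3),o["tcp_pos"])
a=o["orientation"];print(2*math.degrees(math.atan2(a[1],a[0])))
E
```

```text
[-0.937  0.584  0.963  1.899 -0.581  0.969 -1.182] [0.57482059 0.08111153 0.15828089]
5.37816594452415
```

Request:
{"method": "drive_tool", "body": {
  "commands": [
    {"tx": 0.37,"ty": 1,"tz": 0,"rx": 0,"ry": 0,"rz": 0,"grip": 1},
    {"tx": 0.37,"ty": 1,"tz": 0,"rx": 0,"ry": 0,"rz": 0,"grip": 1},
    {"tx": 0.37,"ty": 1,"tz": 0,"rx": 0,"ry": 0,"rz": 0,"grip": 1},
    {"tx": 0.37,"ty": 1,"tz": 0,"rx": 0,"ry": 0,"rz": 0,"grip": 1},
    {"tx": 0.37,"ty": 1,"tz": 0,"rx": 0,"ry": 0,"rz": 0,"grip": 1},
    {"tx": 0.37,"ty": 1,"tz": 0,"rx": 0,"ry": 0,"rz": 0,"grip": 1},
    {"tx": 0.37,"ty": 1,"tz": 0,"rx": 0,"ry": 0,"rz": 0,"grip": 1},
    {"tx": 0.37,"ty": 1,"tz": 0,"rx": 0,"ry": 0,"rz": 0,"grip": 1},
    {"tx": 0.37,"ty": 0.9,"tz": 0,"rx": 0,"ry": 0,"rz": 0,"grip": 1},
    {"tx": 0.1,"ty": 0.4,"tz": 0,"rx": 0,"ry": 0,"rz": 0,"grip": 1}
  ]
}}

```text
clock: 36.7
tcp_pos: [0.6443, 0.2671, 0.1588]
orientation: [3.138, 0.15, 0.0]
contact_force: [-0.3, 0.1, -2.9]
grip_width: 0.0152
```

Request:
{"method": "drive_tool", "body": {
  "commands": [
    {"tx": 0,"ty": 0,"tz": -1,"rx": 0,"ry": 0,"rz": 0,"grip": 1},
    {"tx": 0,"ty": 0,"tz": -1,"rx": 0,"ry": 0,"rz": 0,"grip": 1},
    {"tx": 0,"ty": 0,"tz": -1,"rx": 0,"ry": 0,"rz": 0,"grip": 1},
    {"tx": 0,"ty": 0,"tz": -0.7,"rx": 0,"ry": 0,"rz": 0,"grip": 1},
    {"tx": 0,"ty": 0,"tz": -0.3,"rx": 0,"ry": 0,"rz": 0,"grip": 1},
    {"tx": 0,"ty": 0,"tz": 0,"rx": 0,"ry": 0,"rz": 0,"grip": 1}
  ]
}}

```text
clock: 37.45
tcp_pos: [0.6439, 0.2652, 0.0789]
orientation: [3.138, 0.147, -0.0]
contact_force: [0.7, 0.2, -3.2]
grip_width: 0.0148
```

```bash
python3 - <<'E'
from bench import status,eyes
import cv2,math
o=status.get_obs();print(o["joints"].round(3),o["tcp_pos"])
a=o["orientation"];print(2*math.degrees(math.atan2(a[1],a[0])))
E
```

```text
[-1.005  0.839  0.837  1.653 -0.724  0.987 -1.391] [0.64392223 0.26524612 0.07888105]
5.3673877636246745
```

Request:
{"method": "drive_tool", "body": {
  "commands": [
    {"tx": -0.03,"ty": 0.1,"tz": -0.7,"rx": 0,"ry": 0,"rz": 0,"grip": 1},
    {"tx": 0,"ty": 0,"tz": -0.5,"rx": 0,"ry": 0,"rz": 0,"grip": 1},
    {"tx": 0,"ty": 0,"tz": -0.2,"rx": 0,"ry": 0,"rz": 0,"grip": 1},
    {"tx": 0,"ty": 0,"tz": -0.05,"rx": 0,"ry": 0,"rz": 0,"grip": 1},
    {"tx": 0,"ty": 0,"tz": 0,"rx": 0,"ry": 0,"rz": 0,"grip": 1}
  ]
}}

```text
clock: 38.08
tcp_pos: [0.6435, 0.2673, 0.0503]
orientation: [3.138, 0.147, 0.001]
contact_force: [-0.2, -0.8, -3.1]
grip_width: 0.0149
```

Request:
{"method": "drive_tool", "body": {
  "commands": [
    {"tx": 0,"ty": 0,"tz": -0.05,"rx": 0,"ry": 0,"rz": 0,"grip": 1},
    {"tx": 0,"ty": 0,"tz": 0,"rx": 0,"ry": 0,"rz": 0,"grip": 1}
  ]
}}

```text
clock: 38.33
tcp_pos: [0.6437, 0.2674, 0.0496]
orientation: [-3.138, -0.147, -0.001]
contact_force: [-0.7, -0.5, -1.4]
grip_width: 0.0151
```

Touching (the load is easing). Release, lift, and draw back for a clear look.

Request:
{"method": "drive_tool", "body": {
  "commands": [
    {"tx": 0,"ty": 0,"tz": -0.03,"rx": 0,"ry": 0,"rz": 0,"grip": 0.6},
    {"tx": 0,"ty": 0,"tz": 0,"rx": 0,"ry": 0,"rz": 0,"grip": 0},
    {"tx": 0,"ty": 0,"tz": 0,"rx": 0,"ry": 0,"rz": 0,"grip": -0.2},
    {"tx": 0,"ty": 0,"tz": 0,"rx": 0,"ry": 0,"rz": 0,"grip": -0.2},
    {"tx": 0,"ty": 0,"tz": 0.5,"rx": 0,"ry": 0,"rz": 0,"grip": -0.2},
    {"tx": 0,"ty": 0,"tz": 1,"rx": 0,"ry": 0,"rz": 0,"grip": -0.2},
    {"tx": 0,"ty": 0,"tz": 1,"rx": 0,"ry": 0,"rz": 0,"grip": -0.2},
    {"tx": 0,"ty": 0,"tz": 1,"rx": 0,"ry": 0,"rz": 0,"grip": -0.2},
    {"tx": 0,"ty": 0,"tz": 1,"rx": 0,"ry": 0,"rz": 0,"grip": -0.2},
    {"tx": 0,"ty": 0,"tz": 1,"rx": 0,"ry": 0,"rz": 0,"grip": -0.2}
  ]
}}

```text
clock: 39.58
tcp_pos: [0.6433, 0.2674, 0.1601]
orientation: [-3.138, -0.147, -0.0]
contact_force: [-0.7, 0.2, 0.5]
grip_width: 0.0515
```

Request:
{"method": "drive_tool", "body": {
  "commands": [
    {"tx": 0,"ty": -1,"tz": 0.4,"rx": 0,"ry": 0,"rz": 0,"grip": -0.2},
    {"tx": 0,"ty": -1,"tz": 0.4,"rx": 0,"ry": 0,"rz": 0,"grip": -0.2},
    {"tx": 0,"ty": -1,"tz": 0.4,"rx": 0,"ry": 0,"rz": 0,"grip": -0.2},
    {"tx": 0,"ty": -1,"tz": 0.4,"rx": 0,"ry": 0,"rz": 0,"grip": -0.2},
    {"tx": 0,"ty": -1,"tz": 0.4,"rx": 0,"ry": 0,"rz": 0,"grip": -0.2},
    {"tx": 0,"ty": -1,"tz": 0,"rx": 0,"ry": 0,"rz": 0,"grip": -0.2},
    {"tx": 0,"ty": -1,"tz": 0,"rx": 0,"ry": 0,"rz": 0,"grip": -0.2},
    {"tx": 0,"ty": -1,"tz": 0,"rx": 0,"ry": 0,"rz": 0,"grip": -0.2},
    {"tx": 0,"ty": -1,"tz": 0,"rx": 0,"ry": 0,"rz": 0,"grip": -0.2},
    {"tx": 0,"ty": -1,"tz": 0,"rx": 0,"ry": 0,"rz": 0,"grip": -0.2}
  ]
}}

```text
clock: 40.83
tcp_pos: [0.6432, 0.066, 0.1984]
orientation: [3.138, 0.147, -0.0]
contact_force: [-0.4, -0.2, 0.4]
grip_width: 0.0513
```

```bash
cat > chk.py <<'E'
from bench import status, eyes
import sys
from h import *
i=sys.argv[1]
for n in ("top","side"):
    f=eyes.grab_frame(n); cv2.imwrite(f"pics/{n}{i}.png",f["frame"])
    W=world(f).reshape(-1,3)
    for k,c in dict(square=(.6431,.2673),large=(.447,.2963),small=(.4452,.1282),oblong=(.625,-.2843),jar=(.4328,.0016),spool=(.5374,.2979)).items():
        p=W[np.linalg.norm(W[:,:2]-c,axis=1)<.048]
        b=p[(p[:,2]>.06)&(p[:,2]<.085)] if k!="spool" else p[(p[:,2]>.035)&(p[:,2]<.06)]
        q=p[(p[:,2]>.03)&(p[:,2]<.085)]
        if len(b)>5: print(n,k,np.array(c)*1000,"bar",rect(b[:,:2]),"z",np.median(b[:,2]).round(4),"body",rect(q[:,:2]))
        else: print(n,k,"hidden")
print(status.get_obs()["clock"])
E
python3 chk.py 9
```

```text
top square hidden
top large hidden
top small [445.2 128.2] bar (array([444.6, 129.4]), array([39.2, 16.5]), 0.2) z 0.072 body (array([444.4, 128.1]), array([45.4, 45.1]), -86.3)
top oblong [ 625.  -284.3] bar (array([ 623.9, -281.6]), array([38.6, 15.3]), -0.9) z 0.0711 body (array([ 624.8, -283.3]), array([80.1, 38.4]), -0.4)
top jar [432.8   1.6] bar (array([432.9,   1.6]), array([46.9, 44.4]), 0.6) z 0.0698 body (array([431.5,   3.6]), array([51.5, 49.6]), 45.8)
top spool hidden
side square [643.1 267.3] bar (array([641. , 266.4]), array([40.2, 19.8]), 7.3) z 0.0724 body (array([641. , 267.2]), array([63.2, 60.4]), -85.1)
side large [447.  296.3] bar (array([446.8, 293.5]), array([42.4, 16.2]), -74.1) z 0.073 body (array([446.3, 295.4]), array([77.6, 75.4]), -86.6)
side small [445.2 128.2] bar (array([444.1, 127.3]), array([39. , 20.1]), -1.0) z 0.0726 body (array([444.4, 135.1]), array([46.8, 34.7]), -3.6)
side oblong [ 625.  -284.3] bar (array([ 623.7, -284. ]), array([39.5, 24. ]), 1.6) z 0.071 body (array([ 622.6, -283.7]), array([78.4, 44.8]), 3.3)
side jar [432.8   1.6] bar (array([4.309e+02, 2.000e-01]), array([50.7, 46.6]), 57.3) z 0.0717 body (array([430.3,   2.2]), array([52.8, 52.7]), -40.8)
side spool [537.4 297.9] bar (array([536.9, 297. ]), array([27.3, 25.1]), -84.7) z 0.0466 body (array([536.9, 297. ]), array([27.3, 25.1]), -84.7)
40.925
```

View pics/top9.png

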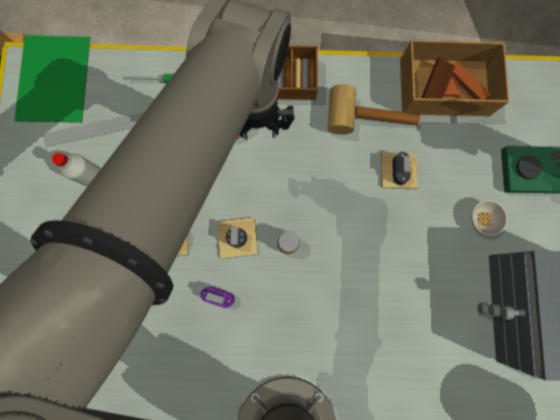

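View pics/side9.png

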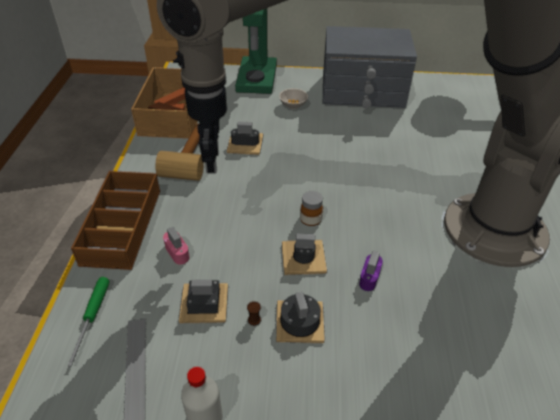

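```bash
python3 -c "
from bench import workorder
print(workorder.hand_in())"
```

```text
the job is handed in; nothing more can be done
None
```

I set all four dies down on the boards with their own silhouettes and handed the job in at about 41 s of the 99 s. The hand-in reports no verdict, so these results are from my own last camera checks.

- **Position:** all four dies measured within about 3 mm of their board centres (the limit is 12 mm), and their bar tops were 71–73 mm high, as they should be for a die standing flat on a board.
- **Angle:** the square die is within about 2° of its silhouette, and the oblong die is within about 1° in the top view and 3° in the side view. The limit is 11°.
- **Jar and spool:** both stand where they were, to within about 2 mm. I did not touch the pink and purple look-alikes.
- **Robot:** the gripper was open and raised clear of everything at hand-in.

**Checks that failed or disagreed:**
- The arm hid the square die, the large round die and the spool from the top camera in the last pictures, so only the side camera confirms those three.
- For the small round die, the side camera put the body centre 7 mm off in y. Part of the die is probably hidden from that side; its bar, and both top-camera readings, agree to about 1 mm.
- The highest force I saw while setting a die down was 18 N, with the small round die.

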